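# Reject tile to the dip basket, glaze-stripper bottle uncapped

## Task

The orange test tile is a reject: drop it into the wire dip basket with the other one, ready for stripping. Then open the brown bottle of stripper: press its white safety cap down, twist it anticlockwise until it is free, and lift it straight off, leaving the bottle standing on the bench. Finish still holding the cap, level and a few centimetres above the open neck so that it drips back into the bottle, and leave the blue tile and the unglazed cup where they are.

Things in the scene. Friction and masses are not known exactly. Their poses are not given: they have to be found in the camera images.
- tile_orange: The reject: orange glazed test tile lying flat on the bench, glazed face up with one bare strip at an end. 56 mm long, 32 mm wide, 9 mm thick, 22 g. Its long side runs 0.245 rad clockwise (seen from above) from its own x axis, so at world yaw = own yaw - 0.245. Origin: centre of its underside. Pinch it across the 32 mm.
- tile_blue: Blue glazed test tile of the same kind, lying on the bench; not part of the job, leave it. Origin: centre of its underside.
- bisque_cup: Unglazed pinkish cup, 71 mm wide, 77 mm high, standing behind the work; leave it. Origin: centre of its underside.
- basket: Open steel-wire dip basket for rejects, loose on the bench, 110 mm (own x) x 150 mm (own y) x 57 mm high, walls 4 mm, floor 3 mm above its underside. A dark green reject tile lies fixed on its floor toward the +x +y corner, centred at own x 18, y 46 mm. Origin: centre of its underside; z up.
- bottle: Brown round plastic bottle with a pale label between two orange bands, full, about 0.9 kg, standing loose on the bench. Body 86 mm across up to 106 mm high, sloping shoulder up to 137 mm, then the neck, 29 mm across, with three locking lugs under the cap; rim at 165 mm. Origin: centre of its underside; z up.
- cap: White ribbed push-and-turn safety cap with two red arrows on top, 48 mm across (16 flat facets, one facing its own +x), 30 mm high, 42 g. Origin: centre of its lower edge; z up. It starts locked on the bottle, origin 145.5 mm above the bottle's underside, yaw the bottle's. Locked, it cannot lift, and a twist only turns the bottle with it; a sprung liner holds it up in three notches.
- cap_top (a point): Centre of the cap's top. Pressing: the liner resists with 4 N at first, 9 N at 5 mm, where it stops. Pressed 3 mm or more (4 to 5 is sure) the cap can be turned anticlockwise seen from above (+yaw). Keep it pressed until past 0.56 rad; from there to a stop at 1.5 rad it is free and lifts straight off (1.05 rad is best).
- bottle_rim (a point): Centre of the bottle's open mouth, 165 mm above its underside, 29 mm across, hidden under the cap at first. The locked cap's top is 10.5 mm above it and its skirt ends 19.5 mm below it, about 9 mm above the foot of the neck.

How it is judged:
On the way, in this order (a step that is already met when the one before it is completed fails the run):
1. the orange tile lies in the basket, let go (x of tile_orange in the frame of basket between -0.055 and 0.055 m and y of tile_orange in the frame of basket between -0.075 and 0.075 m and z of tile_orange in the frame of basket below 0.045 m and contact force between tile_orange and the fingers below 0.02 N), for 0.2 s.
2. the cap is pressed down at least 3 mm on the bottle (z of cap in the frame of bottle below 0.1425 m and horizontal distance between cap and bottle below 0.02 m), for 0.05 s.
3. the cap, still on the neck, is turned more than 0.5 rad from its locked position (z of cap in the frame of bottle below 0.152 m and angle between the x axis of cap and the x axis of bottle, either way round above 0.5 rad), for 0.05 s.
At the end, for the whole second after the job is handed in: The gripper holds the cap level (within 0.25 rad), still, with its lower edge 15 to 120 mm above the bottle's rim and its axis within 20 mm of the bottle's, touching nothing of the bottle; the bottle stands upright on the bench, untouched; the orange tile lies in the upright basket (z of cap in the frame of bottle between 0.18 and 0.285 m and horizontal distance between cap and bottle below 0.02 m and angle between cap's own z axis and vertical below 0.25 rad and contact force between cap and the fingers above 0.5 N and contact force between cap and bottle below 0.02 N and linear speed of cap below 0.03 m/s and height (world z) of bottle below 0.005 m and angle between bottle's own z axis and vertical below 0.05 rad and linear speed of bottle below 0.02 m/s and contact force between bottle and the arm below 0.02 N and contact force between bottle and the fingers below 0.02 N and x of tile_orange in the frame of basket between -0.055 and 0.055 m and y of tile_orange in the frame of basket between -0.075 and 0.075 m and z of tile_orange in the frame of basket below 0.045 m and angle between basket's own z axis and vertical below 0.1 rad); the arm keeps its last pose, push and grip.
It fails at once if the bottle is lifted more than 15 mm off the bench (height (world z) of bottle above 0.015 m).
It fails at once if the bottle is tipped more than 0.3 rad (angle between bottle's own z axis and vertical above 0.3 rad).
It fails at once if the bottle is shoved more than 60 mm (distance of bottle from where it was at the start of the episode above 0.06 m).
It fails at once if the blue tile is moved more than 30 mm (distance of tile_blue from where it was at the start of the episode above 0.03 m).
It fails at once if the cup is moved more than 30 mm (distance of bisque_cup from where it was at the start of the episode above 0.03 m).
It also fails if it takes over 56 s, if anything falls off the work surface, if the arm or the gripper's body presses on something with over 40 N, if the wrist force passes 120 N, or if a joint passes its speed limit or range.

## Robot

A 6-joint arm with a two-finger parallel gripper is mounted at the origin on a cart in front of the work surface, level with it; the furniture and walls round the work are solid. World frame = base frame: x ahead of the robot, y to its left, z up, the work surface at z = 0. Lengths are in m, angles in rad, forces in N, time in s.
With the tool pointing down it reaches from about 0.4 to 0.825 m from the base axis. Payload 7 kg.
Tool frame: the origin (TCP) lies at the very end of the fingers, on their centre line; the grasp point (between the pads) lies 19 mm behind it; z points along the fingers, y is the line along which they close (so a half turn about z gives the same grasp; the last joint's range is limited). The gripper opens to 88 mm and grips with 3 to 60 N. Pads are 19 mm wide; open, the fingers measure 130 mm over their backs; the gripper's body (78 mm by 193 mm) begins 47 mm behind the grasp point.
Start: joints at [-1.057, 0.359, 0.012, 0, -1.224, -0.288], TCP at [0.151, -0.658, 0.227] pointing down, gripper open.
Joint ranges: [-3.07, 3.07], [-1.43, 2.12], [-1.02, 1.25], [-3.03, 1.67], [-3.05, -0], [-3.03, 3.03]. Speed limits (rad/s): [2.39, 2.39, 3.01, 3.14, 3.14, 3.14].

## Interface

Orientations are given as [roll, pitch, yaw] about the fixed x, y, z axes, in that order (R = Rz(yaw) Ry(pitch) Rx(roll)).
In Python, from station import arm, grab_frame gives the robot as it stands.
- The arm moves only by the tool jog_arm, never from a script. Its argument "deltas" is a list that holds one entry, the list of rows, each a list of 4 numbers: the shift along the tool's x, y, z in units of 60 mm (1.0 is 60 mm), then the turn about the tool's z in units of 5 degrees (1.0 is 5 degrees). A call has 1 to 8 rows; each row is the pose to reach, as a shift and turn from the pose commanded when the call began, along the tool's axes at that moment; what a row does not reach only later rows make up. A row lasts 1/8 s, in which the tool goes at most 62.5 mm and 10.7 degrees, less where a joint would pass 70% of its speed; a pose out of reach is approached as far as the arm can. A call with a gripper value outside its range is refused whole. "grip" is the finger opening in mm, from 0 to 87.6, set as the call begins (left out, the last holds). The fingers move at their own pace and stop on an object; "squeeze" is the grip in N (left out, the last holds). Time passes only in rows, so rows that repeat a pose let the fingers close. It gives the time, the measured TCP pose, the force, the opening and the grip force at its end, in the units of the state.
- arm.get_state(): the state, without advancing time (a new reading comes with each control period).
- grab_frame(name): name is "scene" or "side" or "wrist"; returns a dict with "img" (400x640x3 uint8, red, green, blue), "vfov" (degrees; the focal length in pixels is half the picture's height over the tangent of half this angle, whatever the lens; pixels are square), "cx", "cy" (the principal point, pixels), "dist_coeffs" ([k1, k2, p1, p2, k3] as OpenCV has them; the pictures are not rectified), "xyz" and "rotation" of the camera in the world. Camera axes: x right, y down, z forward; pixel columns grow to the right and rows downward; lengths in m; the calibration is good to about 2 mm. A picture is of the moment at which its call begins. There is no depth.
- arm.job_done(): hands the job in; it is judged then, once.
The state is a dict: "t": time; "q": joint angles; "qd": joint speeds; "joint_efforts": joint torques, N m; "eef_pos": TCP position; "ee_rot": TCP orientation; "force": force on the tool from outside, world axes, zero at the start; "moment": the same for the moment, N m; "width": finger opening in m; "gripper_force": force on a finger pad.
Only numpy, scipy, OpenCV 4.12 (cv2) and the standard library are available. Lean on these libraries where they do the work, as an engineer would, in place of code of your own. Each camera call takes 0.05 s, during which the arm holds its last target. There are 200 camera calls.

## Working session

There is one attempt and no reset: what is moved stays moved. The work goes in short steps, Python scripts to look and compute and a tool call to move; the robot and the scene stay as the last step left them, time stands still between calls to the robot, and variables do not carry over. Pictures are saved under pics/ and viewed, at most 10 in all, crops included, and the job is handed in when it is done.

Besides the shell and the picture viewer there is one more tool, called after "Request:" as name([rows], argument=value, ...), one row to a line, values as JSON. jog_arm: Moves the arm, as the interface text tells. Its arguments: {"type":"object","properties":{"deltas":{"type":"array"},"grip":{"type":"number"},"squeeze":{"type":"number"}},"required":["deltas"]}

```bash
mkdir -p pics
cat > h.py <<'E'
import numpy as np, cv2, pickle
from station import arm, grab_frame
def K(f):
    h=f["img"].shape[0]; F=h/2/np.tan(np.radians(f["vfov"])/2)
    return np.array([[F,0,f["cx"]],[0,F,f["cy"]],[0,0,1]])
def ray(f,uv):
    p=cv2.undistortPoints(np.array(uv,float).reshape(-1,1,2),K(f),np.array(f["dist_coeffs"],float)).reshape(-1,2)
    R=np.array(f["rotation"]); 
    return np.array(f["xyz"]),np.c_[p,np.ones(len(p))]@R.T
def onz(f,uv,z):
    o,d=ray(f,uv); return o+d*((z-o[2])/d[:,2])[:,None]
def proj(f,P):
    R=np.array(f["rotation"]); t=-R.T@np.array(f["xyz"])
    return cv2.projectPoints(np.array(P,float).reshape(-1,1,3),cv2.Rodrigues(R.T)[0],t,K(f),np.array(f["dist_coeffs"],float))[0].reshape(-1,2)
def get(n,tag):
    f=grab_frame(n); pickle.dump(f,open(f"{n}_{tag}.pkl","wb")); cv2.imwrite(f"pics/{n}_{tag}.png",f["img"][:,:,::-1]); return f
def load(n,tag): return pickle.load(open(f"{n}_{tag}.pkl","rb"))
E
python3 - <<'E'
from h import *
for n in("scene","side","wrist"):
    f=get(n,"0"); print(n,f["vfov"],f["dist_coeffs"],f["xyz"],np.shape(f["rotation"]),np.array(f["rotation"])[...,-1])
print(arm.get_state())
E
```

```text
scene 54.11554205679775 [0.03390129 0.         0.         0.         0.        ] [0.22890228 0.6411658  0.67141696] (3,) -2.548872326953592
side 44.650960500485965 [-0.06587437  0.          0.          0.          0.        ] [0.4054732  1.03803157 0.57675516] (3,) -2.925326704856788
wrist 60.25467144873781 [0.02376152 0.         0.         0.         0.        ] [ 0.07572888 -0.67371009  0.38404298] (3,) 1.7972090284374178
{'t': 0.15, 'q': array([-1.05692555e+00,  3.59217417e-01,  1.12980092e-02, -2.16109315e-04,
       -1.22409542e+00, -2.88091462e-01]), 'qd': array([-0.00110778, -0.00150298,  0.00169817,  0.00023207,  0.00057482,
       -0.00055513]), 'joint_efforts': array([ 2.00817500e-03, -5.83277929e+01,  2.93294978e+01,  7.00133666e+00,
        8.79660045e-03, -1.01499943e-04]), 'eef_pos': array([ 0.15099145, -0.65753767,  0.22586053]), 'ee_rot': array([ 3.14036664e+00, -1.51417980e-04, -2.91588680e+00]), 'force': array([ 0.30174885, -0.3784422 , -0.05476349]), 'moment': array([0.01936734, 0.01054468, 0.01334857]), 'gripper_force': 0.0, 'width': 0.0879205982603432}
```

View pics/scene_0.png

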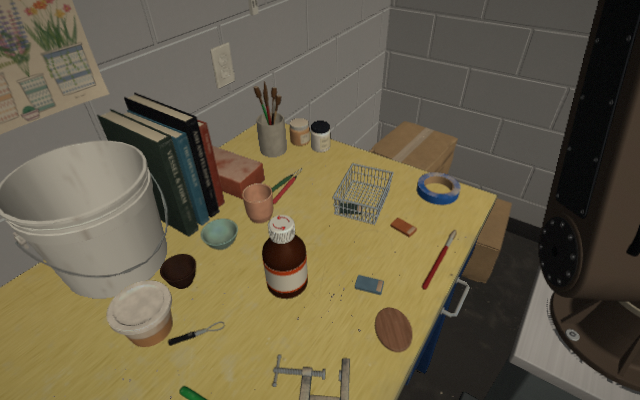

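View pics/side_0.png

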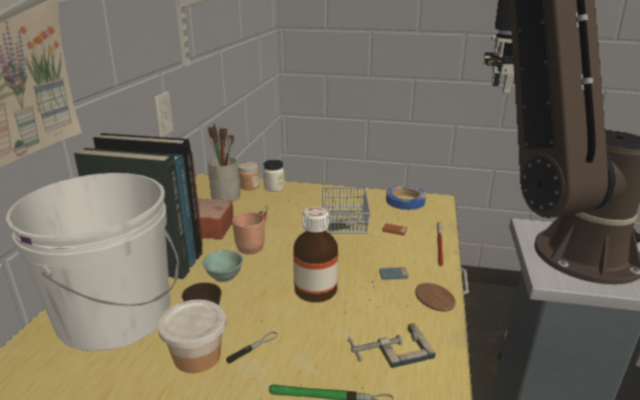

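The scene view shows the orange tile at (403,227), the basket around (363,195), the cap at (283,228), the blue tile at (369,285) and the cup at (257,202). In the side view the tile is at (395,229) and the cap at (316,218). Camera rotations come as rpy. Next I measure.

```bash
sed -i 's/^from station/from scipy.spatial.transform import Rotation as Ro\nfrom station/; s/R=np.array(f\["rotation"\])/R=Ro.from_euler("xyz",f["rotation"]).as_matrix()/' h.py
python3 - <<'E'
from h import *
def big(m,c):
    n,l,s,ce=cv2.connectedComponentsWithStats(m.astype(np.uint8)); i=1+np.argmax(s[1:,4]); return (l==i),s[i]
for n,t,c in(("scene",(385,210,422,245),(262,205,304,250)),("side",(378,218,412,240),(298,203,336,235))):
    f=load(n,"0"); hsv=cv2.cvtColor(f["img"],cv2.COLOR_RGB2HSV)
    print(n,"tile px hsv",hsv[(t[1]+t[3])//2,(t[0]+t[2])//2],"bench",hsv[t[1]+1,t[0]+1])
    H,S,V=[hsv[:,:,k].astype(int) for k in range(3)]
    m=np.zeros(H.shape,bool); m[t[1]:t[3],t[0]:t[2]]=1
    mm,s=big(m&((H<14)|(H>170))&(S>90),0)
    cs=cv2.findContours(mm.astype(np.uint8),cv2.RETR_EXTERNAL,cv2.CHAIN_APPROX_NONE)[0][0].reshape(-1,2)
    P=onz(f,cs,.009)[:,:2]*1000; r=cv2.minAreaRect(P.astype(np.float32)); print("tile",r,s, "box",cv2.boxPoints(r).round(0).tolist())
    m[:]=0; m[c[1]:c[3],c[0]:c[2]]=1
    mm,s=big(m&(S<70)&(V>120),0); print("cap bbox",s)
    # cap column centre rays
    tl=onz(f,[[s[0]+s[2]/2-.5,s[1]]],.1755)[0]; print("cap top far edge",tl)
f=load("scene","0")
a=cv2.resize(f["img"][150:260,300:460],None,fx=5,fy=5,interpolation=cv2.INTER_CUBIC)
cv2.imwrite("pics/a.png",a[:,:,::-1])
b=cv2.resize(f["img"][205:305,250:320],None,fx=6,fy=6,interpolation=cv2.INTER_CUBIC)
cv2.imwrite("pics/b.png",b[:,:,::-1])
E
```

```text
scene tile px hsv [ 10 176 116] bench [ 23 127 163]
tile ((439.7472839355469, -16.710140228271484), (33.95038604736328, 55.113887786865234), 80.12837219238281) [391 218  25  18 209] box [[410.0, -29.0], [464.0, -38.0], [470.0, -5.0], [416.0, 5.0]]
cap bbox [268 215  27  29 549]
cap top far edge [0.58818005 0.24345621 0.1755    ]
side tile px hsv [ 11 153 130] bench [ 22 114 175]
tile ((442.0351257324219, -14.50357437133789), (34.40773010253906, 53.31931686401367), 78.60179901123047) [383 224  23  10 136] box [[413.0, -26.0], [465.0, -37.0], [472.0, -3.0], [419.0, 8.0]]
cap bbox [302 203  34  29 704]
cap top far edge [0.58001038 0.22207148 0.1755    ]
```

View pics/a.png

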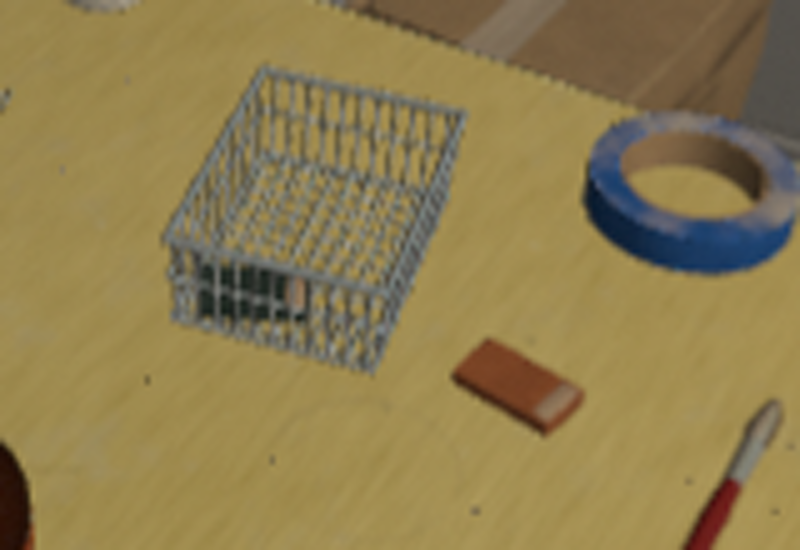

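View pics/b.png

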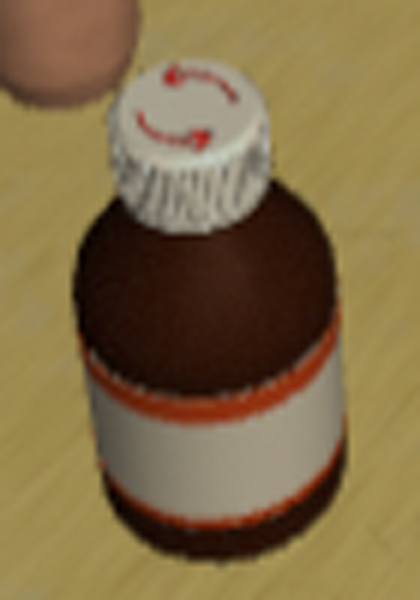

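Crop a shows the tile's top corners at (487,340), (583,390), (545,425), (455,375) and the basket's rim corners at (265,70), (466,110), (388,288), (168,240). The dark reject tile lies at the near-left end of the basket. Crop b shows the cap's top ellipse centred near (190,110), spanning 112 to 270.

Run:
```python
from h import *
f=load("scene","0")
c=lambda p,o,s:(np.array(p,float)+.5)/s-.5+np.array(o)
T=onz(f,c([(487,340),(583,390),(545,425),(455,375)],(300,150),5),.009)
B=onz(f,c([(265,70),(466,110),(388,288),(168,240)],(300,150),5),.057)
D=onz(f,c([(200,300),(300,320)],(300,150),5),.005)
for n,P in(("tile",T),("basket",B)):
    P=P[:,:2]; print(n,P.round(4).tolist(),"c",P.mean(0).round(4),"edges",[round(float(np.linalg.norm(P[i]-P[i-3])),4) for i in range(4)],"ang",[round(float(np.arctan2(*(P[i-3]-P[i])[::-1])),3) for i in range(4)])
print("dark",D.round(3).tolist())
u=c([(190,110)],(250,205),6); print("cap",onz(f,u,.1755))
g=load("side","0")
print("side proj of cap",proj(g,onz(f,u,.1755)), "tile proj",proj(g,[[*T[:,:2].mean(0),.009]]))
cap=onz(f,u,.1755)[0]
a=g["img"][195:310,280:350]; cv2.imwrite("pics/c.png",cv2.resize(a,None,fx=5,fy=5,interpolation=cv2.INTER_CUBIC)[:,:,::-1])
# bottle silhouette rows, brown dark
for n in("scene","side"):
    f=load(n,"0");hsv=cv2.cvtColor(f["img"],cv2.COLOR_RGB2HSV)
    for z in(.10,.095):
        r=int(proj(f,[[cap[0],cap[1],z]])[0,1]); cc=int(proj(f,[[cap[0],cap[1],z]])[0,0])
        row=f["img"][r,cc-32:cc+32].astype(int).sum(1); w=np.where(row<200)[0]+cc-32; print(n,z,r,cc,w.min(),w.max())
        # silhouette bisector ray horizontal
        o,d=ray(f,[[w.min()-.5,r],[w.max()+.5,r]]); h=d[:,:2]/np.linalg.norm(d[:,:2],axis=1)[:,None]; b=h.sum(0);b/=np.linalg.norm(b)
        half=np.arccos(h[0]@h[1])/2; print(" pos",o[:2]+b*.043/np.sin(half),"dir",b)
```

```text
tile [[0.465, -0.0371], [0.4124, -0.0303], [0.4179, 0.0007], [0.4673, -0.0066]] c [ 0.4407 -0.0183] edges [0.053, 0.0315, 0.0499, 0.0306] ang [3.014, 1.395, -0.147, -1.647]
basket [[0.637, -0.115], [0.5315, -0.1402], [0.5015, 0.0049], [0.6061, 0.0314]] c [ 0.569  -0.0547] edges [0.1085, 0.1482, 0.1079, 0.1496] ang [-2.907, 1.775, 0.248, -1.362]
dark [[0.6, 0.01, 0.005], [0.55, -0.004, 0.005]]
cap [[0.5748312  0.25979798 0.1755    ]]
side proj of cap [[316.94812309 211.98741694]] tile proj [[395.1470209  228.05676597]]
scene 0.1 250 284 262 305
 pos [0.58430935 0.25039681] dir [ 0.67284125 -0.7397869 ]
scene 0.095 252 284 262 305
 pos [0.58297261 0.25248323] dir [ 0.67342486 -0.73925568]
side 0.1 247 316 294 336
 pos [0.58795155 0.21804029] dir [ 0.2172232  -0.97612196]
side 0.095 249 316 294 336
 pos [0.5875748 0.2197834] dir [ 0.21723588 -0.97611914]
```

```bash
cat >> h.py <<'E'
def plan(x,y,z,yaw):
    s=arm.get_state(); R=Ro.from_euler("xyz",s["ee_rot"]).as_matrix()
    d=R.T@(np.array([x,y,z])-s["eef_pos"])/.06
    dy=(yaw-s["ee_rot"][2]+np.pi)%(2*np.pi)-np.pi
    print("t",round(s["t"],2),"pos",s["eef_pos"].round(4),"rot",s["ee_rot"].round(3),"F",s["force"].round(1),"w",round(s["width"]*1e3,1),"gf",round(s["gripper_force"],1)); print("units",d.round(3),"turn",round(-np.degrees(dy)/5,2),"q",np.round(s["q"],2))
E
python3 -c "
from h import *
plan(.45,-.30,.2,2.99);plan(.4407,-.0175,.15,2.99)"
```

```text
t 0.15 pos [ 0.151  -0.6575  0.2259] rot [ 3.14  -0.    -2.916] F [ 0.3 -0.4 -0.1] w 87.9 gf 0.0
units [-6.191  4.692  0.436] turn 4.32 q [-1.06  0.36  0.01 -0.   -1.22 -0.29]
t 0.15 pos [ 0.151  -0.6575  0.2259] rot [ 3.14  -0.    -2.916] F [ 0.3 -0.4 -0.1] w 87.9 gf 0.0
units [-7.093  9.315  1.275] turn 4.32 q [-1.06  0.36  0.01 -0.   -1.22 -0.29]
```

Request:
jog_arm([
  [[-0.8,0.6,0.05,0.5],[-1.6,1.2,0.1,1],[-2.4,1.8,0.15,1.5],[-3.2,2.4,0.2,2],[-4.0,3.0,0.25,2.6],[-4.8,3.6,0.3,3.2],[-5.5,4.2,0.4,3.8],[-6.2,4.7,0.43,4.3]],
])

```text
t: 1.15
eef_pos: [0.4512, -0.2978, 0.2005]
ee_rot: [3.141, -0.0, 2.991]
force: [0.3, -0.3, 0.9]
width: 0.0876
gripper_force: 0.0
```

```bash
python3 -c "
from h import *
plan(.4407,-.0175,.15,2.99)"
```

```text
t 1.15 pos [ 0.4512 -0.2978  0.2005] rot [ 3.141 -0.     2.991] F [ 0.3 -0.3  0.9] w 87.6 gf 0.0
units [0.873 4.593 0.843] turn 0.01 q [-0.22  0.16 -0.32 -0.   -1.09 -1.5 ]
```

Request:
jog_arm([
  [[0.15,0.9,0.15,0],[0.3,1.8,0.3,0],[0.5,2.7,0.5,0],[0.7,3.6,0.7,0],[0.87,4.59,0.84,0],[0.87,4.59,0.84,0]],
])

```text
t: 1.9
eef_pos: [0.4396, -0.0162, 0.1501]
ee_rot: [3.141, -0.0, 2.998]
force: [0.8, -0.2, 0.3]
width: 0.0878
gripper_force: 0.0
```

Run:
```python
from h import *
plan(.4407,-.0175,.002,2.99)
f=get("wrist","1"); print(f["xyz"],f["rotation"]); hsv=cv2.cvtColor(f["img"],cv2.COLOR_RGB2HSV)
u=proj(f,[[.4407,-.0175,.009]])[0]; print("expected",u)
H,S,V=[hsv[:,:,k].astype(int) for k in range(3)]
mm=((H<15)|(H>172))&(S>120)&(V>60); n,l,s,ce=cv2.connectedComponentsWithStats(mm.astype(np.uint8))
for i in range(1,n):
    if s[i,4]>400:
        cs=cv2.findContours((l==i).astype(np.uint8),cv2.RETR_EXTERNAL,cv2.CHAIN_APPROX_NONE)[0][0].reshape(-1,2)
        r=cv2.minAreaRect((onz(f,cs,.009)[:,:2]*1000).astype(np.float32)); print(s[i],r,cv2.boxPoints(r).round(0).tolist())
```

```text
t 1.9 pos [ 0.4396 -0.0162  0.1501] rot [ 3.141 -0.     2.998] F [ 0.8 -0.2  0.3] w 87.8 gf 0.0
units [-0.022 -0.019  2.467] turn 0.09 q [ 0.41  0.03 -0.59 -0.   -0.94 -2.13]
[ 0.36316314 -0.00448123  0.30838481] [ 2.85874430e+00 -1.02647558e-03  1.42807348e+00]
expected [312.5304122  190.82383862]
[ 298   28  168   40 2068] ((332.0628356933594, 53.147422790527344), (10.552385330200195, 133.17767333984375), 0.6565054655075073) [[326.0, 120.0], [328.0, -13.0], [338.0, -13.0], [337.0, 120.0]]
[ 291  160   35   60 1685] ((439.45404052734375, -21.631546020507812), (30.088958740234375, 54.931819915771484), 80.70191192626953) [[410.0, -32.0], [464.0, -41.0], [469.0, -11.0], [415.0, -2.0]]
```

View pics/wrist_1.png

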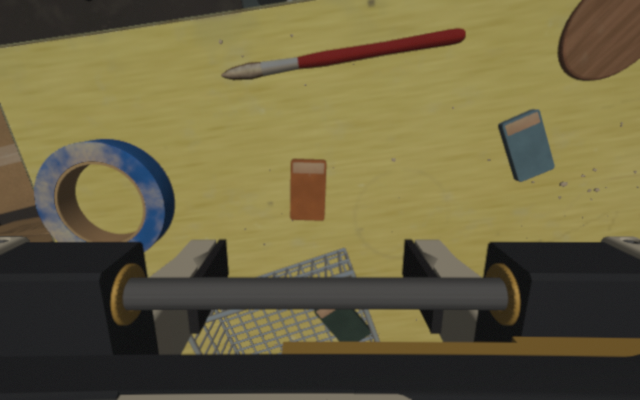

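The wrist view shows the orange tile at (308,190) with its bare strip at the top, the blue tile at (527,145), and the basket below at (300,300). The tile centre comes out at about (0.440, -0.020) and its long axis at about -0.16 rad.

Request:
jog_arm([
  [[-0.01,-0.03,0.8,0.1],[-0.02,-0.06,1.5,0.2],[-0.02,-0.06,2.1,0.2],[-0.02,-0.06,2.38,0.2],[-0.02,-0.06,2.44,0.2],[-0.02,-0.06,2.44,0.2]],
], grip=60)

```text
t: 2.7
eef_pos: [0.4409, -0.024, 0.0043]
ee_rot: [-3.142, 0.0, 2.974]
force: [-0.7, -0.1, 0.2]
width: 0.06
gripper_force: 0.0
```

Request:
jog_arm([
  [[0,0,0,0],[0,0,0,0],[0,0,0,0],[0,0,0,0],[0,0,0,0],[0,0,0,0]],
], grip=20, squeeze=15)

```text
t: 3.45
eef_pos: [0.4408, -0.0232, 0.0043]
ee_rot: [3.141, 0.0, 2.975]
force: [-0.4, 0.6, 5.5]
width: 0.0315
gripper_force: 15.0
```

```bash
python3 -c "
from h import *
c,s=np.cos(.22),np.sin(.22)
x,y=.569+.022*s,-.0547-.022*c
print(x,y)
plan(x,y,.12,.22+np.pi);plan(x,y,.02,.22+np.pi)"
```

```text
0.5738010517077791 -0.07616974388527331
t 3.45 pos [ 0.4408 -0.0232  0.0043] rot [3.141 0.    2.975] F [-0.4  0.6  5.5] w 31.5 gf 15.0
units [-2.333 -0.502 -1.928] turn -4.43 q [ 0.4   0.27 -0.76  0.   -0.54 -2.13]
t 3.45 pos [ 0.4408 -0.0232  0.0043] rot [3.141 0.    2.975] F [-0.4  0.6  5.5] w 31.5 gf 15.0
units [-2.333 -0.503 -0.261] turn -4.43 q [ 0.4   0.27 -0.76  0.   -0.54 -2.13]
```

Request:
jog_arm([
  [[0,0,-0.8,0],[0,0,-1.6,-0.5],[-0.4,-0.1,-1.93,-1.2],[-0.9,-0.2,-1.93,-2],[-1.4,-0.3,-1.93,-3],[-1.9,-0.4,-1.93,-4],[-2.33,-0.5,-1.93,-4.43],[-2.33,-0.5,-1.93,-4.43]],
])

```text
t: 4.45
eef_pos: [0.5744, -0.0767, 0.1189]
ee_rot: [-3.142, -0.001, -2.923]
force: [-0.2, -0.5, -0.7]
width: 0.0317
gripper_force: 15.0
```

Run:
```python
from h import *
plan(.5738,-.0762,.02,.22+np.pi)
f=get("scene","2"); g=get("wrist","2")
a=cv2.resize(f["img"][110:230,290:450],None,fx=4,fy=4,interpolation=cv2.INTER_CUBIC)
b=cv2.resize(g["img"],(160*4,400))
cv2.imwrite("pics/d.png",a[:,:,::-1])
```

```text
t 4.45 pos [ 0.5744 -0.0767  0.1189] rot [-3.142e+00 -1.000e-03 -2.923e+00] F [-0.2 -0.5 -0.7] w 31.7 gf 15.0
units [0.006 0.01  1.648] turn -0.01 q [ 0.2   0.3  -0.34  0.   -0.93 -1.56]
```

View pics/d.png

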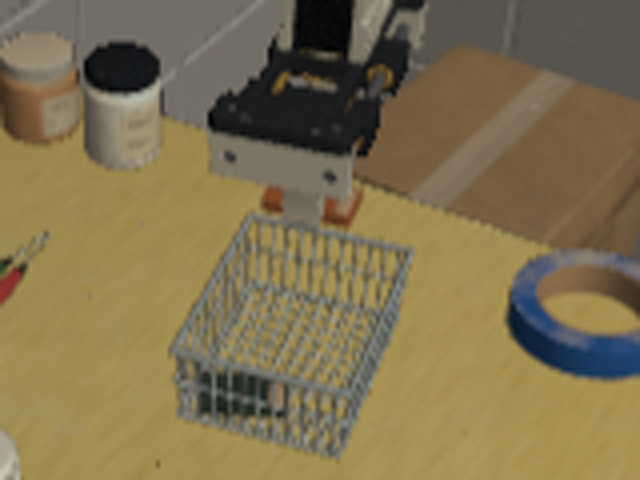

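The tile hangs in the gripper at (310,205) in the crop, parallel to the basket's short side and over its far half. I lower it now.

Request:
jog_arm([
  [[0.01,0.01,0.6,0],[0.01,0.01,1.1,0],[0.01,0.01,1.5,0],[0.01,0.01,1.72,0],[0.01,0.01,1.75,0],[0.01,0.01,1.75,0]],
])

```text
t: 5.3
eef_pos: [0.5731, -0.0755, 0.0156]
ee_rot: [-3.141, 0.001, -2.922]
force: [0.4, -0.3, -0.4]
width: 0.0316
gripper_force: 15.0
```

Request:
jog_arm([
  [[0,0,0,0],[0,0,0,0],[0,0,0,0],[0,0,-0.5,0],[0,0,-1.3,0],[0,0,-2.2,0],[0,0,-3.1,0],[0,0,-3.8,0]],
], grip=48)

```text
t: 6.3
eef_pos: [0.5729, -0.0758, 0.2456]
ee_rot: [-3.141, 0.002, -2.922]
force: [1.3, -0.0, -0.0]
width: 0.0486
gripper_force: 0.0
```

Run:
```python
from h import *
f=get("scene","3"); hsv=cv2.cvtColor(f["img"],cv2.COLOR_RGB2HSV)
a=f["img"][150:250,300:460]; cv2.imwrite("pics/e.png",cv2.resize(a,None,fx=4,fy=4,interpolation=cv2.INTER_CUBIC)[:,:,::-1])
plan(.52,.259,.25,-2.92)
plan(.577,.259,.25,-2.92)
```

```text
t 6.35 pos [ 0.5753 -0.0762  0.2514] rot [-3.139  0.009 -2.921] F [ 2.7 -0.3  6.6] w 48.1 gf 0.0
units [-0.322  5.652  0.012] turn -0.01 q [ 0.21  0.18 -0.17  0.   -1.21 -1.56]
t 6.35 pos [ 0.5753 -0.0762  0.2514] rot [-3.139  0.009 -2.921] F [ 2.7 -0.3  6.6] w 48.1 gf 0.0
units [-1.249  5.445  0.022] turn -0.01 q [ 0.21  0.18 -0.17  0.   -1.21 -1.56]
```

View pics/e.png

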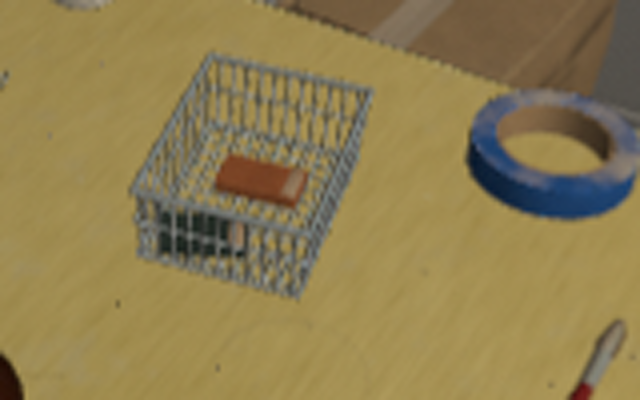

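The orange tile lies in the basket at (260,180) in the crop, next to the dark one. Next I look at the cap from above.

Request:
jog_arm([
  [[-0.02,0.8,0,0],[-0.03,1.6,-0.1,0],[-0.04,2.5,-0.1,0],[-0.05,3.3,-0.2,0],[-0.05,4.1,-0.2,0],[-0.06,4.8,-0.2,0],[-0.06,5.35,-0.2,0],[-0.06,5.35,-0.2,0]],
], grip=87)

```text
t: 7.35
eef_pos: [0.5057, 0.2402, 0.2544]
ee_rot: [3.142, -0.0, -2.919]
force: [0.5, -0.0, -1.5]
width: 0.0871
gripper_force: 0.0
```

Run:
```python
from h import *
plan(.577,.259,.25,-2.92)
f=get("wrist","4"); print(proj(f,[[.577,.259,.1755]]))
s=load("scene","0"); print("bucket front bottom",onz(s,[[105,295],[165,260]],0).round(3).tolist(),"cup",onz(s,[[258,221]],0).round(3))
```

```text
t 7.35 pos [0.5057 0.2402 0.2544] rot [ 3.142 -0.    -2.919] F [ 0.5 -0.  -1.5] w 87.1 gf 0.0
units [-1.228  0.043  0.073] turn 0.01 q [ 0.79  0.15 -0.2  -0.   -1.22 -2.14]
[[316.15277362 300.14371486]]
bucket front bottom [[0.87, 0.487, 0.0], [0.842, 0.359, 0.0]] cup [[0.75  0.151 0.   ]]
```

View pics/wrist_4.png

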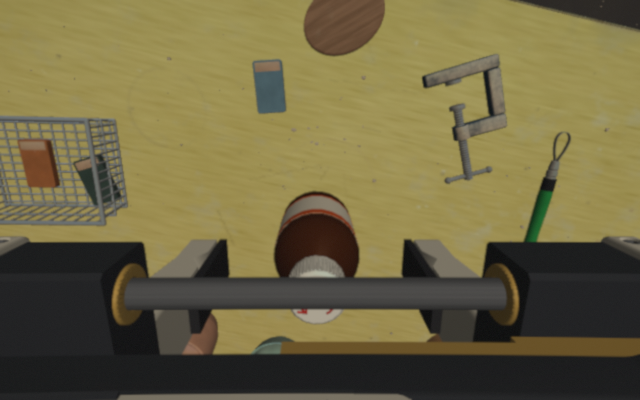

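The wrist view shows the bottle at (317,240). The cap is partly behind the gripper rod, with its far top edge near (317,323).

Run:
```python
from h import *
f=load("wrist","4"); hsv=cv2.cvtColor(f["img"],cv2.COLOR_RGB2HSV).astype(int)
m=(hsv[:,:,2]>140)&(hsv[:,:,1]<75)
pts=[]
for r in range(309,326):
    w=np.where(m[r,285:350])[0]+285
    if len(w): pts+=[(w.min()-.5,r),(w.max()+.5,r)]
pts=np.array(pts,float); print(pts[::4].tolist())
P=onz(f,pts,.1755)[:,:2]
from scipy.optimize import least_squares
s=least_squares(lambda c:np.linalg.norm(P-c,axis=1)-.0242,[.577,.259],loss="soft_l1",f_scale=.001); print(s.x,np.abs(s.fun).max())
# bottle silhouette columns
r=240; row=f["img"][r].astype(int); d=np.where((row[:,0]<110)&(row[:,2]<60))[0]; d=d[(d>260)&(d<375)]; print(d.min(),d.max())
print("col of axis at .106:",proj(f,[[*s.x,.106],[*s.x,.1]]))
plan(*s.x,.21,-2.92)
```

```text
[[293.5, 310.0], [293.5, 312.0], [295.5, 314.0], [297.5, 316.0], [300.5, 318.0], [303.5, 320.0], [309.5, 322.0]]
[0.57281615 0.25895228] 0.0017939451654897763
276 356
col of axis at .106: [[316.72289042 256.41469359]
 [316.68465309 253.76147802]]
t 7.4 pos [0.5058 0.2391 0.2544] rot [-3.141 -0.    -2.92 ] F [-0.1  0.1 -0.5] w 87.3 gf 0.0
units [-1.162  0.077  0.74 ] turn -0.0 q [ 0.79  0.15 -0.2  -0.   -1.22 -2.14]
```

Request:
jog_arm([
  [[-0.6,0.04,0.3,0],[-1.1,0.07,0.6,0],[-1.18,0.075,0.8,0],[-1.18,0.075,1.2,0],[-1.18,0.075,1.6,0],[-1.18,0.075,1.77,0],[-1.18,0.075,1.77,0]],
])

```text
t: 8.28
eef_pos: [0.5741, 0.2576, 0.1484]
ee_rot: [-3.141, -0.001, -2.922]
force: [0.7, -0.3, 0.4]
width: 0.087
gripper_force: 0.0
```

Request:
jog_arm([
  [[0,0,0,0],[0,0,0,0],[0,0,0,0],[0,0,0,0],[0,0,0,0],[0,0,0,0],[0,0,0,0],[0,0,0,0]],
], grip=30, squeeze=40)

```text
t: 9.28
eef_pos: [0.5745, 0.258, 0.1488]
ee_rot: [-3.141, 0.0, -2.922]
force: [0.5, -3.5, 3.0]
width: 0.0475
gripper_force: 40.0
```

Run:
```python
from h import *
plan(.574,.259,.147,-2.92)
f=get("side","5"); get("scene","5")
a=f["img"][120:320,240:400]; cv2.imwrite("pics/g.png",cv2.resize(a,None,fx=3,fy=3,interpolation=cv2.INTER_CUBIC)[:,:,::-1])
```

```text
t 9.28 pos [0.5745 0.258  0.1488] rot [-3.141  0.    -2.922] F [ 0.5 -3.5  3. ] w 47.5 gf 40.0
units [0.005 0.018 0.029] turn -0.02 q [ 0.73  0.34 -0.2   0.   -1.03 -2.08]
```

View pics/g.png

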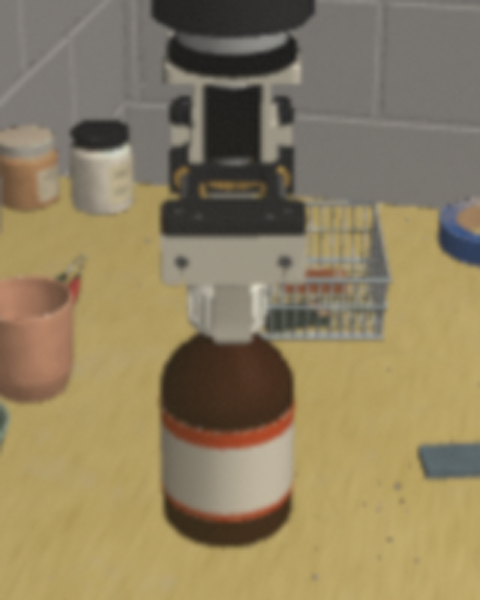

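The fingers hold the cap centred, with the finger visible at (235,310) in the crop, and the bottle upright. I press now.

Request:
jog_arm([
  [[0,0,0.03,0],[0,0,0.06,0],[0,0,0.09,0],[0,0,0.1,0],[0,0,0.1,0]],
])

```text
t: 10.0
eef_pos: [0.5747, 0.2581, 0.1437]
ee_rot: [-3.141, 0.001, -2.921]
force: [-1.4, -4.4, 9.6]
width: 0.0481
gripper_force: 40.0
```

Request:
jog_arm([
  [[0,0,0.02,0],[0,0,0.03,0],[0,0,0.03,0],[0,0,0.03,0]],
], squeeze=50)

```text
t: 10.5
eef_pos: [0.5752, 0.2583, 0.1436]
ee_rot: [3.141, 0.003, -2.921]
force: [-4.6, -4.6, 19.5]
width: 0.0477
gripper_force: 50.0
```

Request:
jog_arm([
  [[0,0,0,-1],[0,0,0,-2],[0,0,0,-3],[0,0,0,-4],[0,0,0,-5],[0,0,0,-6],[0,0,0,-7],[0,0,0,-8]],
])

```text
t: 11.5
eef_pos: [0.5758, 0.258, 0.1438]
ee_rot: [-3.139, 0.003, -2.22]
force: [-2.0, -6.6, 17.9]
width: 0.0474
gripper_force: 50.0
```

Request:
jog_arm([
  [[0,0,0,-1],[0,0,0,-2],[0,0,0,-3],[0,0,0,-4],[0,0,0,-4],[0,0,0,-4]],
])

```text
t: 12.25
eef_pos: [0.5762, 0.258, 0.1439]
ee_rot: [-3.138, 0.002, -1.874]
force: [-0.2, -6.9, 18.3]
width: 0.0473
gripper_force: 50.0
```

Run:
```python
from h import *
plan(.574,.259,.147,-2.92+1.05)
f=get("side","6"); g=get("scene","6")
a=np.hstack([cv2.resize(x,None,fx=3,fy=3,interpolation=cv2.INTER_CUBIC) for x in(f["img"][180:320,260:375],g["img"][180:320,225:340])]); cv2.imwrite("pics/h.png",a[:,:,::-1])
```

```text
t 12.25 pos [0.5762 0.258  0.1439] rot [-3.138e+00  2.000e-03 -1.874e+00] F [-0.2 -6.9 18.3] w 47.3 gf 50.0
units [-0.005  0.039 -0.052] turn -0.04 q [ 0.73  0.35 -0.2   0.   -1.02 -1.04]
```

Request:
jog_arm([
  [[0,0,-0.05,0],[0,0,-0.1,0],[0,0,-0.15,0],[0,0,-0.2,0],[0,0,-0.2,0],[0,0,-0.2,0]],
])

```text
t: 13.1
eef_pos: [0.5742, 0.2582, 0.1524]
ee_rot: [3.141, -0.0, -1.875]
force: [0.5, -1.7, -0.8]
width: 0.0475
gripper_force: 50.0
```

The wrist force is about zero, so the cap is free. I lift it straight up.

Request:
jog_arm([
  [[0,0,-0.1,0],[0,0,-0.25,0],[0,0,-0.4,0],[0,0,-0.6,0],[0,0,-0.8,0],[0,0,-1.0,0],[0,0,-1.1,0],[0,0,-1.15,0]],
])

```text
t: 14.1
eef_pos: [0.5744, 0.2582, 0.2222]
ee_rot: [-3.141, 0.0, -1.875]
force: [-0.3, 0.1, -1.1]
width: 0.048
gripper_force: 50.0
```

Request:
jog_arm([
  [[0,0,0,0],[0,0,0,0],[0,0,0,0],[0,0,0,0]],
])

```text
t: 14.6
eef_pos: [0.5743, 0.2582, 0.2215]
ee_rot: [3.141, -0.0, -1.875]
force: [0.1, -0.7, -0.4]
width: 0.0474
gripper_force: 50.0
```

Run:
```python
from h import *
plan(.574,.259,.22,-2.92+1.05)
f=get("side","7"); g=get("scene","7")
a=np.hstack([cv2.resize(x,None,fx=3,fy=3,interpolation=cv2.INTER_CUBIC) for x in(f["img"][140:320,260:375],g["img"][140:320,225:340])]); cv2.imwrite("pics/i.png",a[:,:,::-1])
```

```text
t 14.6 pos [0.5743 0.2582 0.2215] rot [ 3.141 -0.    -1.875] F [ 0.1 -0.7 -0.4] w 47.4 gf 50.0
units [-0.012  0.01   0.026] turn -0.05 q [ 0.73  0.29 -0.1  -0.   -1.18 -1.04]
```

View pics/i.png

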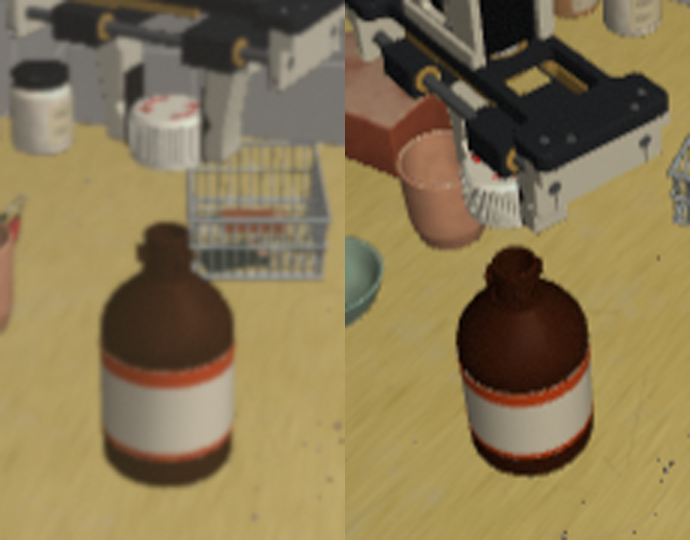

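The cap at (167,135) is held level above the open neck at (168,240), the bottle is standing, and the tile is still in the basket. I hand the job in.

```bash
python3 -c "
from station import arm
print(arm.job_done())"
```

```text
the job is handed in; nothing more can be done
None
```

I've handed the job in, though it gave no verdict: the orange tile is in the basket, the bottle is open and standing, and the gripper holds the cap level about 5 cm above the open neck.

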